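Cover the sideboard bell and ring it

ROBOT

A 6-joint arm with a two-finger parallel gripper is mounted at the origin on the work surface. World frame = base frame: x ahead of the robot, y to its left, z up, the work surface at z = 0. Lengths are in mm, angles in degrees, forces in N, time in s.
With the tool pointing down it reaches from about 300 to 850 mm from the base axis. Payload 4.2 kg.
Tool frame: the origin (TCP) lies between the finger pads; the fingertips stand 22 mm ahead of it and the grasp point (between the pads) lies 3 mm ahead of it; z points along the fingers, y is the direction in which the jaws open and shut (so a half turn about z gives the same grasp; the last joint's range is limited). The gripper opens to 91 mm and grips with 3 to 60 N. Pads are 32 mm wide; open, the fingers measure 118 mm over their backs; the gripper's body (76 mm by 178 mm) begins 60 mm behind the grasp point.
Start: joints at [-78.323, 18.312, 89.639, -0, 72.044, -1.146], TCP at [127.615, -560.676, 214.076] pointing down, gripper open.
Joint ranges: [-177.97, 177.97], [-48.28, 115.42], [12.27, 149.76], [-77.06, 257.06], [2.81, 150.46], [-146.56, 146.56]. Speed limits (degrees/s): [147.25, 147.25, 180, 180, 180, 180].

INTERFACE

Orientations are given as [roll, pitch, yaw] about the fixed x, y, z axes, in that order (R = Rz(yaw) Ry(pitch) Rx(roll)).
In Python, from workcell import telemetry, cams, env gives the robot as it stands.
- The arm moves only by the shell command python3 -m inch 'ROWS' [FORCE]. ROWS is JSON, a list of rows, each an object of numbers: "x", "y", "z": the shift along the tool's x, y, z in cm; "yaw": the turn about the tool's z in units of 5 degrees (1.0 is 5 degrees); "gripper": the gripper's target within -1 to 1 (fully open at 1, half-way at 0, shut at -1). A call has 1 to 12 rows; each row shifts and turns the commanded pose from where the row before left it, along the tool's axes as they then stand; what a row does not reach is not made up. A row lasts 1/12 s, in which the tool goes at most 41.7 mm and 7.16 degrees, less where a joint would pass 70% of its speed; a pose out of reach is approached as far as the arm can. A call is refused whole if a number of a shift passes 4.17 or a number of a turn 1, either way. A call with a gripper value outside its range is refused whole. The fingers move at their own pace and stop on an object; FORCE is the grip in N (left out, the last holds). Time passes only in rows, so rows that do not move let the fingers close. It gives the time, the measured TCP pose, the force and the opening at its end, in the units of the state.
- telemetry.state(): the state, without advancing time (a new reading comes with each control period).
- cams.grab_frame(name): name is "scene" or "top" or "wrist"; returns a dict with "pixels" (384x512x3 uint8, red, green, blue), "mtx" (3x3 intrinsics, pixels), "rvec" (rotation vector, rad) and "tvec" (3), from world to camera coordinates, as OpenCV has them. Camera axes: x right, y down, z forward; pixel columns grow to the right and rows downward; lengths in mm; the calibration is good to about 2 mm. The wrist camera is an equidistant fisheye: a pixel r from the principal point sees the ray r / f radians off the axis. A picture is of the moment at which its call begins. There is no depth.
- env.job_done(): hands the job in, once; it reports no verdict.
The state is a dict: "time_s": time; "qpos": joint angles; "qvel": joint speeds; "effort": joint torques, N m; "ee_pos": TCP position; "ee_rot": TCP orientation; "force": force on the tool from outside, world axes, zero at the start; "torque": the same for the moment, N m; "gripper_width": finger opening in mm.
Only numpy, scipy, OpenCV 4.12 (cv2) and the standard library are available. Lean on these libraries where they do the work, as an engineer would, in place of code of your own. Each camera call takes 0.05 s, during which the arm holds its last target. There are 200 camera calls.

TASK

The bell on the sideboard has lost its wooden cover, which is lying on the black trivet: lower the cover over the two pins of the bell's base, with the bell coming up through the big opening, until it rests flush on the base, and let go of it. Then ring: press the bell's plunger right down to its stop, hold it down for a good second, and let it spring back up. Don't shift or knock over the other things standing about.

Things in the scene. Friction and masses are not known exactly. Their poses are not given: they have to be found in the camera images.
- cover: Loose wooden plate 180 (x) x 68 (y) x 22 mm, 0.13-0.22 kg. Origin: centre of its underside, z up. Through it, at y = 0: big round opening 56 mm across at x = +56, pin holes 14 mm across at x = -70 and +8 mm. Starts flat, right way up, on the trivet, underside 8 mm above the sideboard top. Grip it across its 68 mm width at x = -60 to 0 mm (centre of mass x = -14).
- cover_opening (a point): Point on the cover at the centre of the big round opening, level with the cover's top face (cover frame x = +56, y = 0, z = 22 mm).
- bell_base: The bell's fixed base, a wooden block 180 (x) x 68 (y) x 30 mm high. Origin: centre of its underside. On its top face, at y = 0: two steel pins 10 mm across and 26 mm tall (last 6 mm tapered to 4 mm) at x = -70 and +8 mm; at x = +56 mm a chrome bell dome 44 mm across, its top 30 mm above the face, with the plunger over it.
- base_seat (a point): Centre of the base's top face, 30 mm above the sideboard top, with the base's axes (x along its length towards the bell, z up). With the cover seated, the cover's origin coincides with this point and their x axes agree; the pins then stand 4 mm proud of the cover.
- plunger_top (a point): Centre of the flat top of the bell's plunger head, a steel disc 36 mm in diameter and 8 mm thick on an 8 mm stem above the bell dome; 57 mm above the base's top face when up (35 mm above the seated cover's top face) and 42 mm when fully down. It moves with the plunger.
- bell_plunger (a joint): Travel of the plunger in m: 0 up, 0.015 fully down at its stop. Sprung: about 2 N (after its own weight) to start it and about 9 N to hold it at the stop; it springs back when let go.
- trivet: Black silicone trivet, a fixed mat 150 x 150 mm and 8 mm thick, on which the cover lies at the start. Origin: centre of its underside.
- vase: Chrome vase, 84 mm in diameter and 190 mm tall, standing loose. Origin: centre of its underside.
- jar: Glass jar with a metal screw-top lid, 84 mm in diameter and 130 mm tall, standing loose. Origin: centre of its underside.
- piggy: White ceramic piggy bank, 122 mm long (its x, snout to -x), 80 mm wide, 101 mm tall to the ears, standing loose. Origin: on the sideboard top under its middle.
- mug: White ceramic mug, 76 mm in diameter and 85 mm tall, handle to its +y, standing loose on a wooden coaster 96 mm in diameter and 9 mm thick. Origin: centre of its underside.
- remote: Black remote control, 160 mm (its x) x 44 x 18 mm, lying loose. Origin: centre of its underside.
- candle: Glass candle tumbler, 70 mm in diameter and 55 mm tall, standing loose. Origin: centre of its underside.
Mind the look-alikes: they are no part of the job. Of the things like the cover, leave any that is turquoise; of the rest the smaller one is meant.

How it is judged (in metres and radians):
On the way, in this order (a step that is already met when the one before it is completed fails the run):
1. the cover rests flush on the base, over both pins and round the bell, and has been let go (horizontal distance between cover and base_seat below 0.005 m and horizontal distance between cover_opening and plunger_top below 0.008 m and z of cover in the frame of base_seat below 0.002 m and angle between cover's own z axis and vertical below 0.03 rad and contact force between the fingers and cover below 0.3 N), for 0.2 s.
2. with the cover still flush, the plunger is held down at its stop (within 1.5 mm) for 0.7 s (horizontal distance between cover and base_seat below 0.005 m and horizontal distance between cover_opening and plunger_top below 0.008 m and z of cover in the frame of base_seat below 0.002 m and value of joint bell_plunger above 0.0135 m), for 0.7 s.
At the end, for the whole second after the job is handed in: The cover lies released and still on the base: its origin within 5 mm sideways of the seat, less than 2 mm above it, tilted under 0.03 rad, the big opening within 8 mm of the plunger's axis; the plunger is back up (under 2 mm of travel) (all of step 1 and linear speed of cover below 0.02 m/s and value of joint bell_plunger below 0.002 m); the robot touches nothing.
It fails at once if one of the vase, jar, piggy bank, mug, remote control or candle tumbler is shifted by more than 30 mm (distance of any of vase, jar, piggy, mug, remote, candle from where it was at the start of the episode above 0.03 m).
It fails at once if one of them is tipped over (angle between any of vase, jar, piggy, mug, remote, candle's own z axis and vertical above 0.35 rad).
It also fails if it takes over 54 s, if anything falls off the work surface, if the arm or the gripper's body presses on something with over 40 N, if the wrist force passes 120 N, or if a joint passes its speed limit or range.

## Working session

There is one attempt and no reset: what is moved stays moved. The work goes in short steps, Python scripts to look and compute and a shell command to move; the robot and the scene stay as the last step left them, time stands still between calls to the robot, and variables do not carry over. Pictures are saved under pics/ and viewed, about 8 in all and at most 12, crops included, and the job is handed in when it is done.

```bash
mkdir -p pics; ls
python3 - <<'E'
from workcell import telemetry, cams
import cv2,numpy as np
print(telemetry.state())
for n in("scene","top"):
    f=cams.grab_frame(n); print(n,f["mtx"],f["rvec"],f["tvec"])
    np.savez(f"pics/{n}0.npz",**f)
    cv2.imwrite(f"pics/{n}0.png",cv2.resize(f["pixels"][:,:,::-1],(800,600),interpolation=cv2.INTER_CUBIC))
E
```

```text
pics
{'time_s': 0.0, 'qpos': array([-7.83247293e+01,  1.83516931e+01,  8.97064721e+01, -5.09307362e-04,
        7.20428466e+01, -1.14495340e+00]), 'qvel': array([ 0.01768507, -0.07705482, -0.02393953, -0.02847825, -0.02077379,
        0.04115013]), 'effort': array([-3.34619370e-03, -4.12455153e+01, -2.31969202e+01,  7.25303614e-02,
        4.59326897e-02, -1.38251989e-04]), 'ee_pos': array([ 127.49429638, -560.17350522,  213.21930565]), 'ee_rot': array([-1.79898999e+02, -1.53427868e-03,  1.28203802e+01]), 'force': array([-0.1653679 , -0.47557418,  0.14014269]), 'torque': array([ 0.02822809, -0.0226157 , -0.01147508]), 'gripper_width': 91.44738984537356}
scene [[440.69081001   0.         259.56019543]
 [  0.         440.69081001 185.70901236]
 [  0.           0.           1.        ]] [ 1.511131    1.74855765 -0.97517578] [  84.62221916 -206.25776661 1663.40943429]
top [[392.27423453   0.         254.01591709]
 [  0.         392.27423453 190.46782393]
 [  0.           0.           1.        ]] [ 2.19445883 -2.13990909  0.1180382 ] [  -1.94315184  501.54429019 1362.00369834]
```

View pics/top0.png

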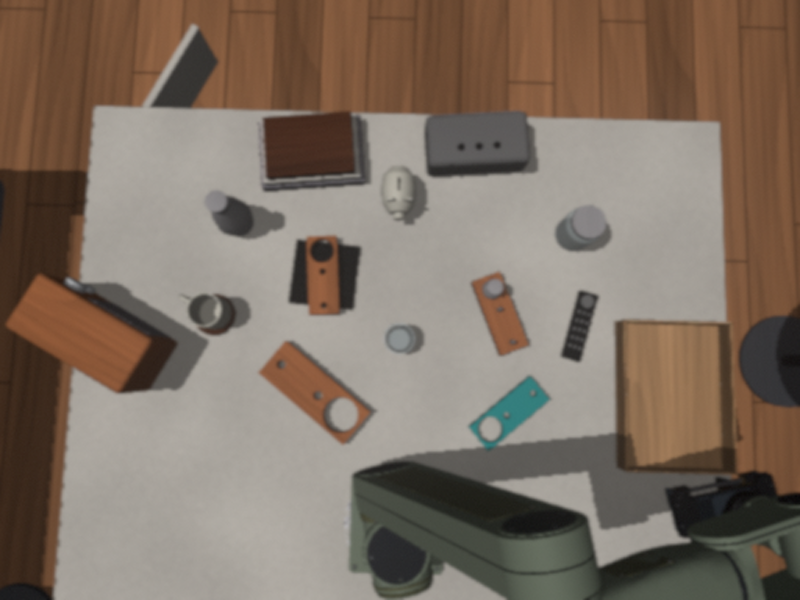

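View pics/scene0.png

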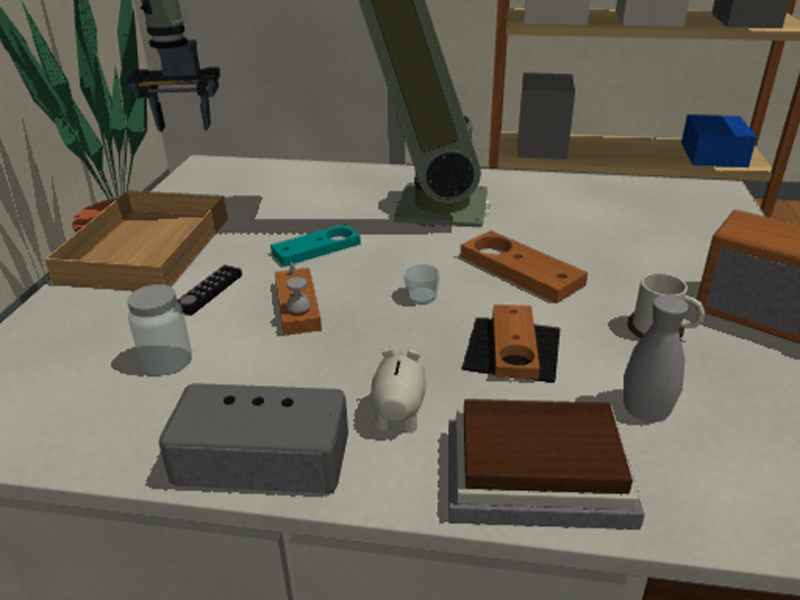

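Top view: the cover is on the trivet at about (323,275) with its opening facing away from the robot. The bell base is at about (500,313) with the bell at (494,288). Decoys are the turquoise plate at (510,412) and the larger plate at (317,392).

```bash
cat > h.py <<'E'
import numpy as np, cv2
from workcell import telemetry, cams
def ray(f,px,z,fish=False):
    R=cv2.Rodrigues(np.array(f["rvec"],float))[0]; t=np.array(f["tvec"],float).ravel()
    K=f["mtx"]; px=np.atleast_2d(px).astype(float)
    x=(px[:,0]-K[0,2])/K[0,0]; y=(px[:,1]-K[1,2])/K[1,1]
    if fish:
        r=np.hypot(x,y)+1e-9; d=np.c_[np.sin(r)*x/r,np.sin(r)*y/r,np.cos(r)]
    else: d=np.c_[x,y,np.ones_like(x)]
    d=d@R; c=-R.T@t
    return (c+d*((z-c[2])/d[:,2])[:,None])[:,:2]
def proj(f,P):
    return cv2.projectPoints(np.array(P,float).reshape(-1,1,3),f["rvec"],f["tvec"],f["mtx"],None)[0].reshape(-1,2)
def orange(img):
    h=cv2.cvtColor(img,cv2.COLOR_RGB2HSV)
    return cv2.inRange(h,(4,110,70),(16,255,255))
E
python3 - <<'E'
from h import *
for n in("top","scene"):
    f=np.load(f"pics/{n}0.npz"); m=orange(f["pixels"])
    for c in cv2.findContours(m,cv2.RETR_EXTERNAL,cv2.CHAIN_APPROX_NONE)[0]:
        if 300<cv2.contourArea(c)<6000:
            p=ray(f,c.reshape(-1,2),30)
            if abs(p[:,1].mean())<500 and 250<p[:,0].mean()<900:
                r=cv2.minAreaRect(p.astype(np.float32)); print(n,c.reshape(-1,2).mean(0),r)
f=np.load("pics/top0.npz")
s=800/512
for nm,q,z in[("vase",(238,222),0),("jar",(582,232),60),("mug",(212,313),40),("candle",(402,339),30),("piggy",(398,192),50),("cov open",(321,250),30),("cov pin",(323,305),30),("plunger",(494,288),87),("pin8",(500,310),56),("pin-70",(514,342),56)]:
    print(nm,ray(f,np.array(q)/s,z))
E
```

```text
top [206.22222222 254.92270531] ((286.9872131347656, 189.21441650390625), (243.31256103515625, 90.1146469116211), 51.57975387573242)
top [318.04137931 197.86896552] ((473.01318359375, -221.30438232421875), (173.96571350097656, 65.34437561035156), 21.784893035888672)
top [206.3125   175.984375] ((549.0254516601562, 181.4741668701172), (173.8375244140625, 73.38431549072266), 3.6828107833862305)
top [192.24229075  87.37885463] ((861.485595703125, 227.07293701171875), (108.96388244628906, 196.6578369140625), 1.8996914625167847)
scene [329.31428571 218.73571429] ((565.5180053710938, 185.27200317382812), (204.9951629638672, 69.07009887695312), 3.7676808834075928)
scene [189.86124402 191.35885167] ((495.4913330078125, -211.78195190429688), (216.69175720214844, 66.64964294433594), 21.692873001098633)
scene [335.07296137 171.20600858] ((309.93658447265625, 190.93307495117188), (271.5537109375, 131.04568481445312), 51.24742889404297)
vase [[672.68811325 386.64014714]]
jar [[ 656.09332409 -399.9897775 ]]
mug [[454.93463624 423.13678245]]
candle [[407.97158488  -3.0973887 ]]
piggy [[740.01987254  14.22205696]]
cov open [[605.7816304  186.31100678]]
cov pin [[480.08939606 176.99260309]]
plunger [[ 521.29761812 -199.59041119]]
pin8 [[ 476.49454191 -218.23094082]]
pin-70 [[ 406.53986867 -249.56868006]]
```

```bash
python3 -m inch '[{"x":2.27,"y":-2.64},{"x":2.27,"y":-2.64},{"x":2.27,"y":-2.64},{"x":2.27,"y":-2.64},{"x":2.27,"y":-2.64},{"x":2.27,"y":-2.64},{"x":2.27,"y":-2.64},{"x":2.27,"y":-2.64},{"x":2.27,"y":-2.64},{"x":2.27,"y":-2.64},{"x":2.27,"y":-2.64},{"x":2.27,"y":-2.64}]'
python3 -m inch '[{"x":2.27,"y":-2.64},{"x":2.27,"y":-2.64},{"x":2.27,"y":-2.64},{"x":2.27,"y":-2.64},{"x":2.27,"y":-2.64},{"x":2.27,"y":-2.64},{"x":2.27,"y":-2.64},{"x":2.27,"y":-2.64},{"x":2.27,"y":-2.64},{"x":2.27,"y":-2.64},{"x":2.27,"y":-2.64},{"x":2.27,"y":-2.64}]'
python3 -m inch '[{"yaw":0.9},{"yaw":0.9},{},{}]'
python3 - <<'E'
from h import *
f=cams.grab_frame("wrist"); np.savez("pics/w1.npz",**f); print(f["mtx"])
cv2.imwrite("pics/w1.png",cv2.resize(f["pixels"][:,:,::-1],(800,600),interpolation=cv2.INTER_CUBIC))
E
```

```text
[[297.31863964   0.         255.66134518]
 [  0.         297.31863964 194.17402466]
 [  0.           0.           1.        ]]invalid input
invalid input
invalid input
```

View pics/w1.png

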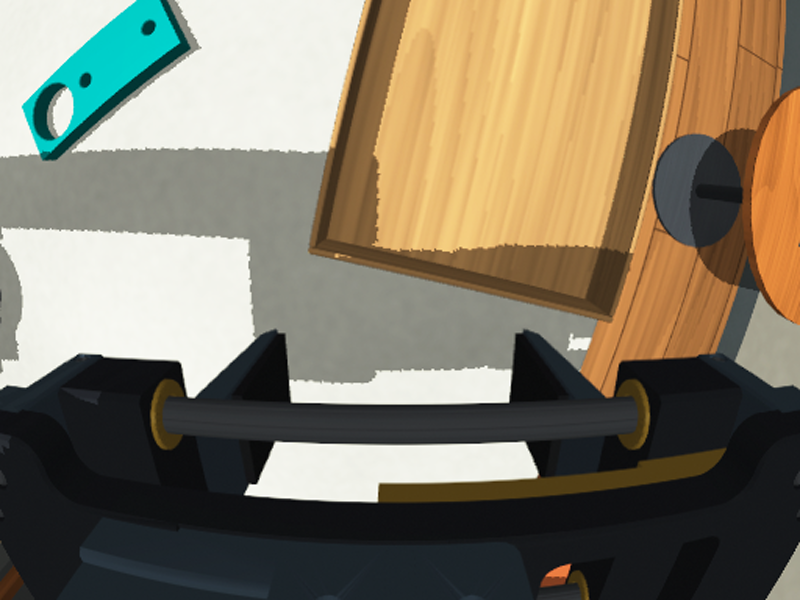

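The wrist view shows only the tray and the turquoise plate, with the fingers at (265,400) and (535,400). The move was refused, so I'll find out which row keys it needs.

```bash
python3 -m inch '[{"x":2.27,"y":-2.64,"z":0,"yaw":0,"gripper":1}]'
```

```text
time_s: 0.23
ee_pos: [142.4, -533.7, 213.2]
ee_rot: [179.8, 0.1, 12.6]
force: [0.8, -0.4, 1.6]
gripper_width: 91.5
```

```bash
python3 -m inch '[{"x":2.27,"y":-2.64,"z":0,"yaw":0,"gripper":1},{"x":2.27,"y":-2.64,"z":0,"yaw":0,"gripper":1},{"x":2.27,"y":-2.64,"z":0,"yaw":0,"gripper":1},{"x":2.27,"y":-2.64,"z":0,"yaw":0,"gripper":1},{"x":2.27,"y":-2.64,"z":0,"yaw":0,"gripper":1},{"x":2.27,"y":-2.64,"z":0,"yaw":0,"gripper":1},{"x":2.27,"y":-2.64,"z":0,"yaw":0,"gripper":1},{"x":2.27,"y":-2.64,"z":0,"yaw":0,"gripper":1},{"x":2.27,"y":-2.64,"z":0,"yaw":0,"gripper":1},{"x":2.27,"y":-2.64,"z":0,"yaw":0,"gripper":1},{"x":2.27,"y":-2.64,"z":0,"yaw":0,"gripper":1},{"x":2.27,"y":-2.64,"z":0,"yaw":0,"gripper":1}]'
python3 -m inch '[{"x":2.27,"y":-2.64,"z":0,"yaw":0,"gripper":1},{"x":2.27,"y":-2.64,"z":0,"yaw":0,"gripper":1},{"x":2.27,"y":-2.64,"z":0,"yaw":0,"gripper":1},{"x":2.27,"y":-2.64,"z":0,"yaw":0,"gripper":1},{"x":2.27,"y":-2.64,"z":0,"yaw":0,"gripper":1},{"x":2.27,"y":-2.64,"z":0,"yaw":0,"gripper":1},{"x":2.27,"y":-2.64,"z":0,"yaw":0,"gripper":1},{"x":2.27,"y":-2.64,"z":0,"yaw":0,"gripper":1},{"x":2.27,"y":-2.64,"z":0,"yaw":0,"gripper":1},{"x":2.27,"y":-2.64,"z":0,"yaw":0,"gripper":1},{"x":2.27,"y":-2.64,"z":0,"yaw":0,"gripper":1},{"x":0,"y":0,"z":0,"yaw":0.9,"gripper":1}]'
python3 -m inch '[{"x":0,"y":0,"z":0,"yaw":0.9,"gripper":1},{"x":0,"y":0,"z":0,"yaw":0,"gripper":1},{"x":0,"y":0,"z":0,"yaw":0,"gripper":1}]'
python3 - <<'E'
from h import *
f=cams.grab_frame("wrist"); np.savez("pics/w2.npz",**f)
cv2.imwrite("pics/w2.png",cv2.resize(f["pixels"][:,:,::-1],(800,600),interpolation=cv2.INTER_CUBIC))
E
```

```text
time_s: 1.23
ee_pos: [339.4, -158.9, 214.1]
ee_rot: [180.0, -0.0, 12.8]
force: [0.1, -0.4, 0.5]
gripper_width: 91.6
time_s: 2.23
ee_pos: [520.8, 183.1, 213.2]
ee_rot: [-179.9, -0.1, 8.5]
force: [0.3, -0.7, 0.3]
gripper_width: 91.0
time_s: 2.48
ee_pos: [517.9, 178.0, 213.6]
ee_rot: [180.0, 0.0, 3.9]
force: [-0.1, -0.7, 0.3]
gripper_width: 91.1
```

View pics/w2.png

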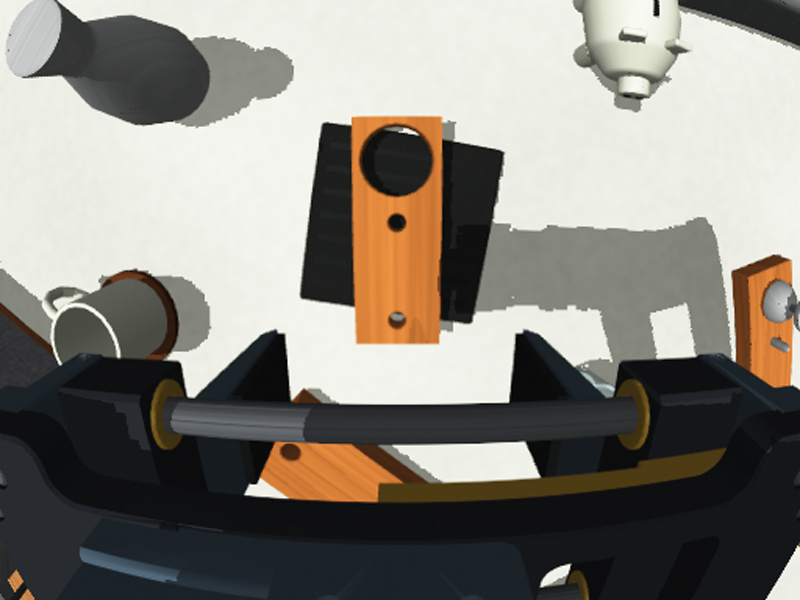

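The wrist view shows the cover almost aligned: opening at (396,160), pin holes at (397,222) and (397,320). I'll measure those precisely.

Run:
```python
from h import *
f=np.load("pics/w2.npz"); m=orange(f["pixels"])
cs,hi=cv2.findContours(m,cv2.RETR_CCOMP,cv2.CHAIN_APPROX_NONE)
for c,h in zip(cs,hi[0]):
    p=c.reshape(-1,2); q=p.mean(0)*800/512
    if cv2.contourArea(c)<25 or not(330<q[0]<460 and 90<q[1]<360): continue
    w=ray(f,p,30,True)
    if h[3]<0: print("outer",cv2.minAreaRect(w.astype(np.float32)))
    else: print("hole",cv2.minEnclosingCircle(w.astype(np.float32)),w.mean(0))
f=np.load("pics/top0.npz"); cs,hi=cv2.findContours(orange(f["pixels"]),cv2.RETR_CCOMP,cv2.CHAIN_APPROX_NONE)
```

```text
outer ((551.1483764648438, 180.8685302734375), (179.19448852539062, 69.59764862060547), 4.214183807373047)
hole ((483.2398376464844, 176.11854553222656), 6.578786849975586) [483.31606429 176.35703942]
hole ((559.7449951171875, 181.27642822265625), 7.286775588989258) [559.53058304 181.46870505]
hole ((606.519287109375, 185.2644805908203), 28.336008071899414) [607.16240834 185.34691214]
```

```bash
python3 -m inch '[{"x":0,"y":0,"z":3,"yaw":0,"gripper":1},{"x":0,"y":0,"z":3,"yaw":0,"gripper":1},{"x":0,"y":0,"z":3,"yaw":0,"gripper":1},{"x":0,"y":0,"z":3,"yaw":0,"gripper":1},{"x":0,"y":0,"z":2,"yaw":0,"gripper":1},{"x":0,"y":0,"z":2,"yaw":0,"gripper":1},{"x":0,"y":0,"z":1.2,"yaw":0,"gripper":1},{"x":0,"y":0,"z":0.6,"yaw":0,"gripper":1},{"x":0,"y":0,"z":0,"yaw":0,"gripper":1},{"x":0,"y":0,"z":0,"yaw":0,"gripper":1}]' 25
python3 -m inch '[{"x":0,"y":0,"z":0,"yaw":0,"gripper":-1},{"x":0,"y":0,"z":0,"yaw":0,"gripper":-1},{"x":0,"y":0,"z":0,"yaw":0,"gripper":-1},{"x":0,"y":0,"z":0,"yaw":0,"gripper":-1},{"x":0,"y":0,"z":0,"yaw":0,"gripper":-1},{"x":0,"y":0,"z":0,"yaw":0,"gripper":-1},{"x":0,"y":0,"z":0,"yaw":0,"gripper":-1},{"x":0,"y":0,"z":0,"yaw":0,"gripper":-1}]' 25
```

```text
time_s: 3.37
ee_pos: [518.6, 177.9, 36.5]
ee_rot: [-180.0, -0.0, 3.8]
force: [-0.5, 0.1, -0.1]
gripper_width: 91.3
time_s: 4.03
ee_pos: [518.2, 178.0, 36.0]
ee_rot: [180.0, 0.0, 3.8]
force: [0.1, 0.0, -0.0]
gripper_width: 40.6
```

Opening of 40.6 mm is well under the 68 mm width. I'll look before moving again.

Run:
```python
from h import *
a=cams.grab_frame("wrist")["pixels"]; b=cams.grab_frame("scene")
c=b["pixels"][170:270,270:400]
print(telemetry.state())
im=np.hstack([cv2.resize(a,(400,300)),cv2.resize(c,(390,300))])
cv2.imwrite("pics/g1.png",im[:,:,::-1])
```

```text
{'time_s': 4.1333, 'qpos': array([ 1.77600901e+01,  2.58846763e+01,  1.06793485e+02, -7.21682062e-03,
        4.73294144e+01,  1.03941538e+02]), 'qvel': array([ 0.03508585,  0.04174176, -0.06410602, -0.02830831, -0.05079094,
       -0.00994861]), 'effort': array([ 1.38098960e-03, -4.24483037e+01, -1.74010330e+01,  1.18519735e-02,
       -8.28147540e-02,  9.33359297e-05]), 'ee_pos': array([518.19188157, 178.01800236,  35.96330185]), 'ee_rot': array([1.79993025e+02, 6.07440986e-03, 3.82344389e+00]), 'force': array([ 0.26370895, -0.10996167, -0.13772858]), 'torque': array([ 0.00069668, -0.00409493, -0.02742892]), 'gripper_width': 32.80294879365797}
```

View pics/g1.png

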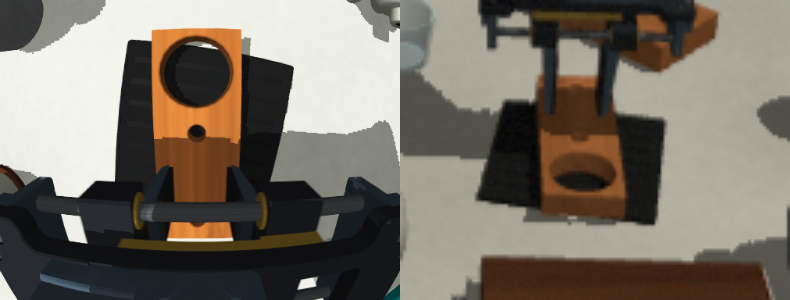

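The fingers are closing above the cover, not beside it: the tips in the right crop, at (150,112) and (205,112), sit at its top face. I'll triangulate the real tip height.

```bash
python3 -m inch '[{"x":0,"y":0,"z":-0.5,"yaw":0,"gripper":1},{"x":0,"y":0,"z":-0.5,"yaw":0,"gripper":1},{"x":0,"y":0,"z":0,"yaw":0,"gripper":1},{"x":0,"y":0,"z":0,"yaw":0,"gripper":1},{"x":0,"y":0,"z":0,"yaw":0,"gripper":1},{"x":0,"y":0,"z":0,"yaw":0,"gripper":1},{"x":0,"y":0,"z":0,"yaw":0,"gripper":1},{"x":0,"y":0,"z":0,"yaw":0,"gripper":1},{"x":0,"y":0,"z":0,"yaw":0,"gripper":1},{"x":0,"y":0,"z":0,"yaw":0,"gripper":1}]'
python3 - <<'E'
from h import *
f=np.load("pics/w2.npz")
R=cv2.Rodrigues(f["rvec"])[0]; c=-R.T@f["tvec"].ravel(); print("wcam",c,"axis",R[2])
px=np.array([[275,332],[525,332]])/800*512
for z in (140,160,180,190,200,210): 
    p=ray(f,px,z,True); print(z,p.round(1).tolist(),np.linalg.norm(p[0]-p[1]))
s=cams.grab_frame("scene"); np.savez("pics/s2.npz",**s)
tip=proj(s,[[518,178+45,24],[518,178-45,24],[518,178+45,44],[518,178-45,44]]);print(tip)
x0,y0=280,160
cr=cv2.resize(s["pixels"][y0:y0+90,x0:x0+120],(800,600),interpolation=cv2.INTER_CUBIC)
for q in tip: cv2.circle(cr,tuple(((q-[x0,y0]+.5)*6.667).astype(int)),4,(0,255,0),-1)
cv2.imwrite("pics/g2.png",cr[:,:,::-1])
E
```

```text
time_s: 4.97
ee_pos: [518.2, 178.0, 45.9]
ee_rot: [180.0, 0.0, 3.8]
force: [0.4, 0.6, -0.4]
gripper_width: 90.8
wcam [593.30805741 181.6937841  385.04644418] axis [-0.26723207 -0.01912285 -0.96344244]
140 [[503.5, 246.6], [513.4, 104.0]] 142.97171583056402
160 [[510.8, 241.3], [519.9, 110.3]] 131.30276741467532
180 [[518.1, 236.0], [526.4, 116.7]] 119.63381899878657
190 [[521.8, 233.4], [529.7, 119.9]] 113.79934479084221
200 [[525.5, 230.7], [533.0, 123.0]] 107.96487058289784
210 [[529.1, 228.1], [536.2, 126.2]] 102.13039637495348
[[343.6745508  209.11943032]
 [310.16655827 206.52210722]
 [344.35757379 202.9992934 ]
 [310.54232824 200.4402682 ]]
```

View pics/g2.png

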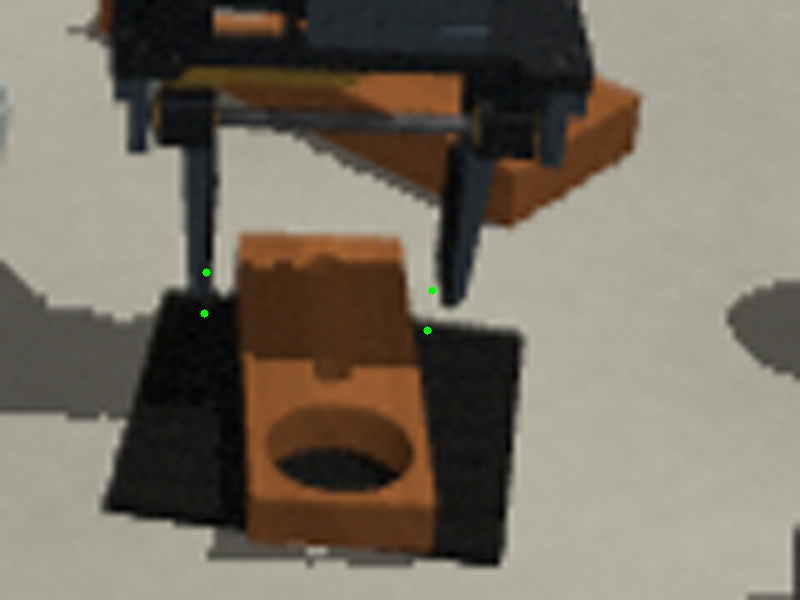

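The tips are at about z ≈ 34 with the TCP reading 46, so they stand higher than the stated 22 mm ahead would put them. I'll step down while watching the force.

```bash
python3 -m inch '[{"x":0,"y":0,"z":0.8,"yaw":0,"gripper":1},{"x":0,"y":0,"z":0.6,"yaw":0,"gripper":1},{"x":0,"y":0,"z":0,"yaw":0,"gripper":1}]'
python3 -m inch '[{"x":0,"y":0,"z":0.2,"yaw":0,"gripper":1},{"x":0,"y":0,"z":0.2,"yaw":0,"gripper":1},{"x":0,"y":0,"z":0,"yaw":0,"gripper":1}]'
python3 -m inch '[{"x":0,"y":0,"z":0.2,"yaw":0,"gripper":1},{"x":0,"y":0,"z":0,"yaw":0,"gripper":1}]'
python3 -m inch '[{"x":0,"y":0,"z":0.2,"yaw":0,"gripper":1},{"x":0,"y":0,"z":0,"yaw":0,"gripper":1}]'
```

```text
time_s: 5.27
ee_pos: [517.0, 177.6, 30.4]
ee_rot: [179.9, 0.2, 3.8]
force: [-0.0, 0.6, 1.1]
gripper_width: 91.6
time_s: 5.52
ee_pos: [518.0, 177.9, 27.6]
ee_rot: [180.0, 0.0, 3.8]
force: [-0.4, -0.3, -0.3]
gripper_width: 91.0
time_s: 5.68
ee_pos: [518.1, 178.0, 25.8]
ee_rot: [180.0, 0.0, 3.8]
force: [0.4, -0.1, 0.6]
gripper_width: 91.3
time_s: 5.85
ee_pos: [518.1, 178.0, 23.8]
ee_rot: [180.0, 0.0, 3.8]
force: [-1.0, 0.4, 0.0]
gripper_width: 91.2
```

```bash
python3 -m inch '[{"x":0,"y":0,"z":0,"yaw":0,"gripper":-1},{"x":0,"y":0,"z":0,"yaw":0,"gripper":-1},{"x":0,"y":0,"z":0,"yaw":0,"gripper":-1},{"x":0,"y":0,"z":0,"yaw":0,"gripper":-1},{"x":0,"y":0,"z":0,"yaw":0,"gripper":-1}]' 6
python3 -m inch '[{"x":0,"y":0,"z":0,"yaw":0,"gripper":-1},{"x":0,"y":0,"z":0,"yaw":0,"gripper":-1}]'
```

```text
time_s: 6.27
ee_pos: [518.3, 178.1, 24.1]
ee_rot: [-180.0, -0.0, 3.8]
force: [-1.3, 0.8, -0.5]
gripper_width: 68.2
time_s: 6.43
ee_pos: [518.3, 178.2, 24.1]
ee_rot: [-180.0, -0.0, 3.8]
force: [-0.1, 1.0, -0.4]
gripper_width: 67.8
```

```bash
python3 -m inch '[{"x":0,"y":0,"z":0,"yaw":0,"gripper":1},{"x":0,"y":0,"z":0,"yaw":0,"gripper":1},{"x":0,"y":0,"z":0.2,"yaw":0,"gripper":1},{"x":0,"y":0,"z":0,"yaw":0,"gripper":1}]' 
python3 -m inch '[{"x":0,"y":0,"z":0.2,"yaw":0,"gripper":1},{"x":0,"y":0,"z":0,"yaw":0,"gripper":1}]'
python3 -m inch '[{"x":0,"y":0,"z":0.15,"yaw":0,"gripper":1},{"x":0,"y":0,"z":0,"yaw":0,"gripper":1}]'
```

```text
time_s: 6.77
ee_pos: [518.0, 177.8, 21.7]
ee_rot: [180.0, 0.0, 3.8]
force: [0.3, -0.4, 0.4]
gripper_width: 90.2
time_s: 6.93
ee_pos: [517.9, 177.9, 19.6]
ee_rot: [180.0, 0.0, 3.8]
force: [-0.6, 0.3, -0.3]
gripper_width: 91.5
time_s: 7.1
ee_pos: [518.0, 177.9, 18.2]
ee_rot: [180.0, 0.0, 3.8]
force: [0.8, -0.8, -1.5]
gripper_width: 91.4
```

```bash
python3 -m inch '[{"x":0,"y":0,"z":0,"yaw":0,"gripper":-1},{"x":0,"y":0,"z":0,"yaw":0,"gripper":-1},{"x":0,"y":0,"z":0,"yaw":0,"gripper":-1},{"x":0,"y":0,"z":0,"yaw":0,"gripper":-1},{"x":0,"y":0,"z":0,"yaw":0,"gripper":-1},{"x":0,"y":0,"z":0,"yaw":0,"gripper":-1},{"x":0,"y":0,"z":0,"yaw":0,"gripper":-1}]' 30
python3 -m inch '[{"x":0,"y":0,"z":-0.5,"yaw":0,"gripper":-1},{"x":0,"y":0,"z":-1.5,"yaw":0,"gripper":-1},{"x":0,"y":0,"z":-2,"yaw":0,"gripper":-1},{"x":0,"y":0,"z":-2,"yaw":0,"gripper":-1},{"x":0,"y":0,"z":-2,"yaw":0,"gripper":-1},{"x":0,"y":0,"z":-2,"yaw":0,"gripper":-1},{"x":0,"y":0,"z":-2,"yaw":0,"gripper":-1},{"x":0,"y":0,"z":0,"yaw":0,"gripper":-1},{"x":0,"y":0,"z":0,"yaw":0,"gripper":-1}]'
python3 - <<'E'
from h import *
f=cams.grab_frame("wrist"); np.savez("pics/w3.npz",**f)
s=cams.grab_frame("scene")["pixels"][140:280,240:430]
cv2.imwrite("pics/w3.png",np.hstack([cv2.resize(f["pixels"],(400,300)),cv2.resize(s,(400,300))])[:,:,::-1])
E
```

```text
time_s: 7.68
ee_pos: [518.3, 178.0, 18.6]
ee_rot: [180.0, -0.0, 3.8]
force: [0.2, 0.1, 0.2]
gripper_width: 67.8
time_s: 8.43
ee_pos: [518.4, 178.1, 139.1]
ee_rot: [-180.0, -0.1, 3.8]
force: [-0.3, 0.5, -2.2]
gripper_width: 67.8
```

View pics/w3.png

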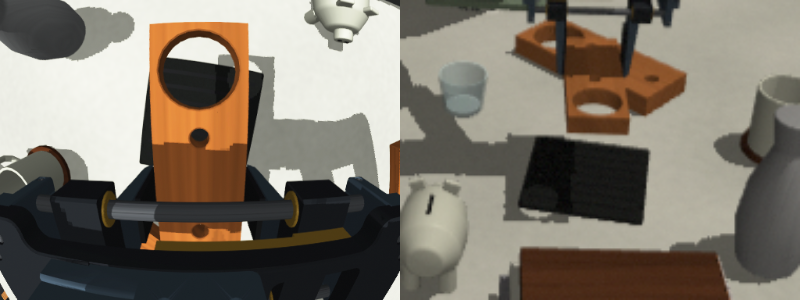

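The cover is held level and centred between the fingers. I'll carry it beside the base and measure the base with the wrist camera.

```bash
python3 -m inch '[{"x":-1.31,"y":2.555,"z":-0.3,"yaw":0,"gripper":-1},{"x":-1.31,"y":2.555,"z":-0.3,"yaw":0,"gripper":-1},{"x":-1.31,"y":2.555,"z":-0.3,"yaw":0,"gripper":-1},{"x":-1.31,"y":2.555,"z":-0.3,"yaw":0,"gripper":-1},{"x":-1.31,"y":2.555,"z":-0.3,"yaw":0,"gripper":-1},{"x":-1.31,"y":2.555,"z":-0.3,"yaw":0,"gripper":-1},{"x":-1.31,"y":2.555,"z":-0.3,"yaw":0,"gripper":-1},{"x":-1.31,"y":2.555,"z":-0.3,"yaw":0,"gripper":-1},{"x":-1.31,"y":2.555,"z":-0.3,"yaw":0,"gripper":-1},{"x":-1.31,"y":2.555,"z":-0.3,"yaw":0,"gripper":-1},{"x":-1.31,"y":2.555,"z":0,"yaw":0,"gripper":-1},{"x":0,"y":0,"z":0,"yaw":0,"gripper":-1}]'
python3 -m inch '[{"x":0,"y":0,"z":0,"yaw":-0.73,"gripper":-1},{"x":0,"y":0,"z":0,"yaw":-0.73,"gripper":-1},{"x":0,"y":0,"z":0,"yaw":-0.73,"gripper":-1},{"x":0,"y":0,"z":0,"yaw":-0.73,"gripper":-1},{"x":0,"y":0,"z":0,"yaw":-0.72,"gripper":-1},{"x":0,"y":0,"z":0,"yaw":0,"gripper":-1},{"x":0,"y":0,"z":0,"yaw":0,"gripper":-1},{"x":0,"y":0,"z":0,"yaw":0,"gripper":-1}]'
python3 - <<'E'
from h import *
f=cams.grab_frame("wrist"); np.savez("pics/w4.npz",**f)
cv2.imwrite("pics/w4.png",cv2.resize(f["pixels"],(800,600),interpolation=cv2.INTER_CUBIC)[:,:,::-1])
E
```

```text
time_s: 9.53
ee_pos: [390.4, -115.0, 167.2]
ee_rot: [179.9, 0.2, 3.6]
force: [0.2, 0.7, -1.8]
gripper_width: 67.8
time_s: 10.2
ee_pos: [392.8, -111.7, 167.9]
ee_rot: [-179.9, 0.1, 22.0]
force: [0.9, -0.8, -2.1]
gripper_width: 68.0
```

View pics/w4.png

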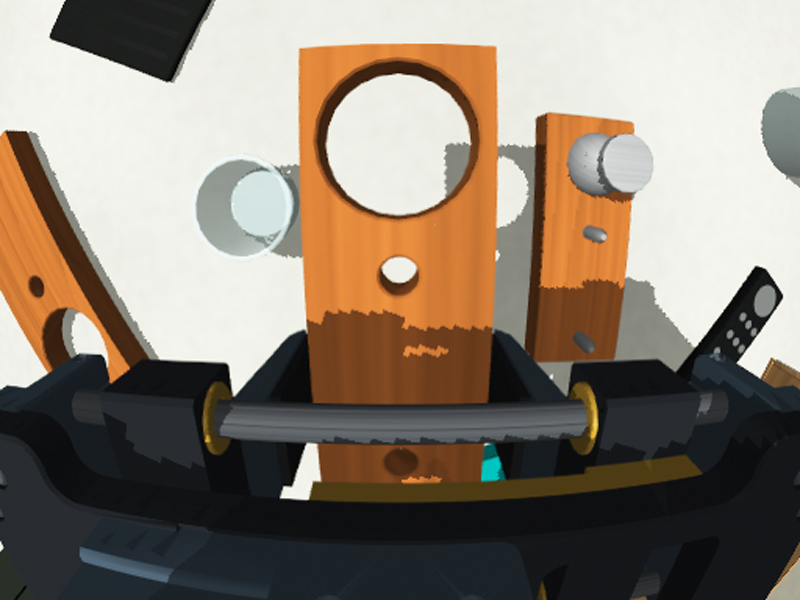

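The wrist view shows the plunger disc at (627,163), pin tops at about (605,238) and (592,350), and the carried cover with its opening at (398,140) and hole at (399,272).

Run:
```python
from h import *
f=np.load("pics/w4.npz"); s=512/800; I=f["pixels"]; hsv=cv2.cvtColor(I,cv2.COLOR_RGB2HSV)
R=cv2.Rodrigues(f["rvec"])[0]; print("cam",-R.T@f["tvec"].ravel())
S=telemetry.state(); T=S["ee_pos"]; psi=np.radians(S["ee_rot"][2]); ax=np.array([np.cos(psi),np.sin(psi)]); ay=np.array([-ax[1],ax[0]])
# base: grey pixels inside the base's outline
m=orange(I); 
cs,_=cv2.findContours(m,cv2.RETR_EXTERNAL,cv2.CHAIN_APPROX_NONE)
for c in cs:
    q=c.reshape(-1,2)
    if cv2.contourArea(c)>1000: print("contour",q.mean(0)/s,cv2.contourArea(c), (cv2.boxPoints(cv2.minAreaRect(q))/s).round(0).tolist())
g=((hsv[:,:,1]<60)&(hsv[:,:,2]>40)).astype(np.uint8)*255
for nm,(x0,y0,x1,y1) in dict(pin8=(575,215,615,255),pin70=(565,322,602,362)).items():
    a=[int(v*s) for v in(x0,y0,x1,y1)]
    mm=np.zeros_like(g); mm[a[1]:a[3],a[0]:a[2]]=g[a[1]:a[3],a[0]:a[2]]
    n,l,st,ce=cv2.connectedComponentsWithStats(mm)
    for i in range(1,n):
        if st[i,4]>8:
            p=np.argwhere(l==i)[:,::-1]; print(nm,st[i,4],(ce[i]/s).round(1),"mid z43:",ray(f,ce[i:i+1],43,True).round(1))
for nm,q,z in[("plunger",(627.5,163.5),87),("pin8top",(605,238),56),("pin8bot",(587,232),30),("pin70top",(592,350),56),("pin70bot",(577,336),30)]:
    print(nm,ray(f,np.array([q])*s,z,True).round(1))
# carried cover holes relative to the TCP, for top-face heights
cs,hi=cv2.findContours(m,cv2.RETR_CCOMP,cv2.CHAIN_APPROX_NONE)
for z in (176,180,184):
    for c,h in zip(cs,hi[0]):
        q=c.reshape(-1,2)/s
        if h[3]>=0 and cv2.contourArea(c)>60 and 300<q[:,0].mean()<500:
            w=ray(f,c.reshape(-1,2),z,True); (ce,r)=cv2.minEnclosingCircle(w.astype(np.float32)); d=np.array(ce)-T[:2]
            print("z",z,"px",q.mean(0).round(),"r",round(r,1),"tool-rel fwd,left",(d@ax).round(1),(d@ay).round(1))
x0,y0=330,65
cv2.imwrite("pics/z4.png",cv2.resize(I[y0:y0+180,x0:x0+100],(333,600),interpolation=cv2.INTER_CUBIC)[:,:,::-1])
```

```text
cam [463.00705731 -85.13086766 339.22204488]
contour [400.66344246 462.32638889] 2426.0 [[319.0, 444.0], [483.0, 444.0], [483.0, 483.0], [319.0, 483.0]]
contour [ 49.61538462 275.94436813] 4089.5 [[-65.0, 167.0], [5.0, 130.0], [132.0, 372.0], [63.0, 408.0]]
contour [579.02756211 225.96402692] 6986.5 [[533.0, 361.0], [536.0, 112.0], [633.0, 114.0], [630.0, 362.0]]
contour [398.41028665 220.69121916] 27893.5 [[298.0, 44.0], [497.0, 44.0], [497.0, 403.0], [298.0, 403.0]]
pin8 104 [594.3 233.4] mid z43: [[ 481.7 -220. ]]
pin70 111 [583.4 341.5] mid z43: [[ 409.6 -248.8]]
plunger [[ 525.6 -202.4]]
pin8top [[ 481.5 -222.6]]
pin8bot [[ 481.1 -220.2]]
pin70top [[ 408.8 -251.1]]
pin70bot [[ 409.2 -248.9]]
z 176 px [406. 457.] r 6.6 tool-rel fwd,left -38.2 -3.1
z 176 px [397. 270.] r 7.1 tool-rel fwd,left 41.2 -1.0
z 176 px [394. 136.] r 28.2 tool-rel fwd,left 89.2 -0.3
z 180 px [406. 457.] r 6.4 tool-rel fwd,left -35.4 -3.0
z 180 px [397. 270.] r 6.9 tool-rel fwd,left 42.0 -1.1
z 180 px [394. 136.] r 27.5 tool-rel fwd,left 88.9 -0.3
z 184 px [406. 457.] r 6.3 tool-rel fwd,left -32.7 -3.0
z 184 px [397. 270.] r 6.8 tool-rel fwd,left 42.9 -1.1
z 184 px [394. 136.] r 26.9 tool-rel fwd,left 88.5 -0.4
```

View pics/z4.png

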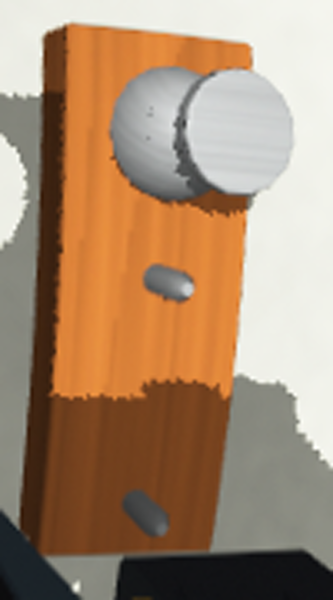

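Distances check out (77.6 mm between the pins, 47.3 mm pin to plunger). The base is at yaw 21.8° with its centre near (474.3, −223). I'll move above it and re-check through the holes.

```bash
python3 -m inch '[{"x":0.07,"y":2.5,"z":0,"yaw":0.04,"gripper":-1},{"x":0,"y":2.7,"z":0,"yaw":0,"gripper":-1},{"x":0,"y":2.7,"z":0,"yaw":0,"gripper":-1},{"x":0,"y":2.7,"z":0,"yaw":0,"gripper":-1},{"x":0,"y":2.0,"z":1,"yaw":0,"gripper":-1},{"x":0,"y":0.7,"z":2,"yaw":0,"gripper":-1},{"x":0,"y":0,"z":2,"yaw":0,"gripper":-1},{"x":0,"y":0,"z":1,"yaw":0,"gripper":-1},{"x":0,"y":0,"z":0,"yaw":0,"gripper":-1},{"x":0,"y":0,"z":0,"yaw":0,"gripper":-1},{"x":0,"y":0,"z":0,"yaw":0,"gripper":-1}]'
python3 - <<'E'
from h import *
f=cams.grab_frame("wrist"); np.savez("pics/w5.npz",**f)
s=cams.grab_frame("scene"); c=proj(s,[[474,-223,60]])[0].astype(int)
S=telemetry.state(); print(S["ee_pos"],S["ee_rot"])
cr=s["pixels"][c[1]-50:c[1]+50,c[0]-50:c[0]+50]
cv2.imwrite("pics/w5.png",np.hstack([cv2.resize(f["pixels"][0:310,150:360],(400,590),interpolation=cv2.INTER_CUBIC),cv2.resize(cr,(400,590))])[:,:,::-1])
E
```

```text
time_s: 11.17
ee_pos: [444.1, -235.2, 109.5]
ee_rot: [179.9, -0.1, 21.8]
force: [-0.5, -0.9, -1.3]
gripper_width: 67.9
[ 444.15116266 -235.31437079  109.8120175 ] [ 1.79878866e+02 -9.53276878e-02  2.18439982e+01]
```

View pics/w5.png

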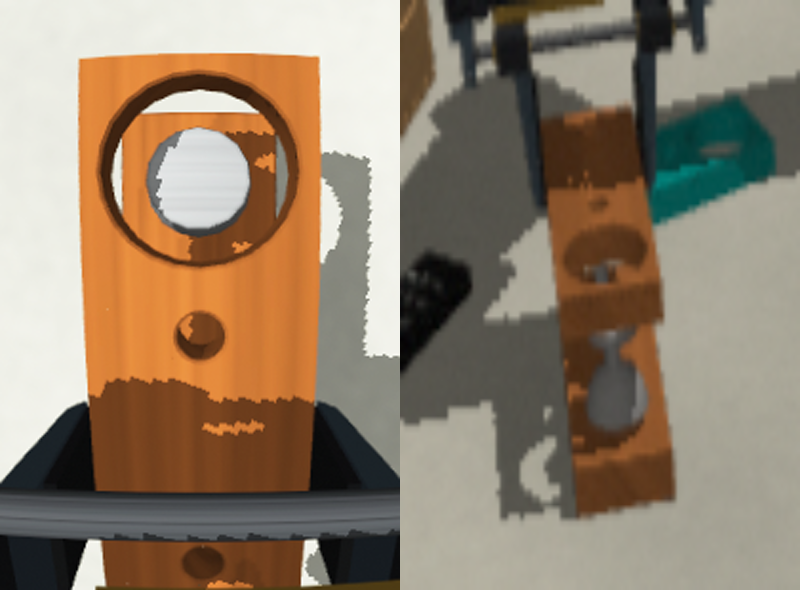

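Laterally aligned: disc at 199, opening at 198, cover centre at 199 in the crop. I'll check the fore-aft offset by numbers.

Run:
```python
from h import *
f=np.load("pics/w5.npz"); I=f["pixels"]; hsv=cv2.cvtColor(I,cv2.COLOR_RGB2HSV); k=210/400
T=np.array([444.15,-235.3]); psi=np.radians(21.84); ax=np.array([np.cos(psi),np.sin(psi)]); ay=np.array([-ax[1],ax[0]])
rel=lambda w:np.c_[(w-T)@ax,(w-T)@ay].round(1)
g=((hsv[:,:,1]<60)&(hsv[:,:,2]>30)).astype(np.uint8)
m=np.zeros_like(g); y0,y1,x0,x1=int(122*k),int(238*k),int(150+142*k),int(150+254*k)
m[y0:y1,x0:x1]=g[y0:y1,x0:x1]
c=max(cv2.findContours(m,cv2.RETR_EXTERNAL,cv2.CHAIN_APPROX_NONE)[0],key=cv2.contourArea)
w=ray(f,c.reshape(-1,2),87,True); ce,r=cv2.minEnclosingCircle(w.astype(np.float32)); print("disc",r,rel(np.array([ce])))
for nm,q,z in[("disc man",(199,178.5),87),("base far edge mid",(199,113),30)]: print(nm,rel(ray(f,[[150+q[0]*k,q[1]*k]],z,True)))
for z in(119,121.4,124):
    print(z,"open rim",rel(ray(f,[[150+198.5*k,72*k],[150+198.5*k,267*k],[150+98*k,168*k],[150+299*k,168*k]],z,True)).tolist(),
     "hole",rel(ray(f,[[150+199.5*k,310*k],[150+199.5*k,361*k]],z,True)).tolist(),"far edge",rel(ray(f,[[150+199*k,54*k]],z,True)).tolist())
```

```text
disc 18.58373260498047 [[87.  -0.3]]
disc man [[87.8 -0.7]]
base far edge mid [[121.3  -0.5]]
119 open rim [[117.1, -0.6], [60.3, -0.6], [89.3, 28.0], [89.3, -29.1]] hole [[47.8, -0.9], [32.5, -0.9]] far edge [[122.6, -0.7]]
121.4 open rim [[116.4, -0.6], [60.5, -0.6], [89.1, 27.5], [89.1, -28.7]] hole [[48.2, -0.9], [33.1, -0.9]] far edge [[121.9, -0.7]]
124 open rim [[115.7, -0.6], [60.7, -0.6], [88.8, 27.1], [88.8, -28.3]] hole [[48.6, -0.9], [33.8, -0.9]] far edge [[121.1, -0.7]]
```

```bash
python3 -m inch '[{"x":-0.07,"y":0,"z":0.6,"yaw":0,"gripper":-1},{"x":0,"y":0,"z":1,"yaw":0,"gripper":-1},{"x":0,"y":0,"z":1,"yaw":0,"gripper":-1},{"x":0,"y":0,"z":0.9,"yaw":0,"gripper":-1},{"x":0,"y":0,"z":0.3,"yaw":0,"gripper":-1},{"x":0,"y":0,"z":0,"yaw":0,"gripper":-1},{"x":0,"y":0,"z":0,"yaw":0,"gripper":-1}]'
python3 -m inch '[{"x":0,"y":0,"z":0.3,"yaw":0,"gripper":-1},{"x":0,"y":0,"z":0.3,"yaw":0,"gripper":-1},{"x":0,"y":0,"z":0,"yaw":0,"gripper":-1}]'
python3 -m inch '[{"x":0,"y":0,"z":0.3,"yaw":0,"gripper":-1},{"x":0,"y":0,"z":0.2,"yaw":0,"gripper":-1},{"x":0,"y":0,"z":0,"yaw":0,"gripper":-1}]'
```

```text
time_s: 11.85
ee_pos: [442.6, -235.4, 70.1]
ee_rot: [-180.0, 0.0, 21.8]
force: [0.0, 0.1, -2.0]
gripper_width: 67.9
time_s: 12.1
ee_pos: [442.5, -235.3, 64.2]
ee_rot: [-180.0, 0.0, 21.8]
force: [-0.3, -0.5, -3.0]
gripper_width: 67.5
time_s: 12.35
ee_pos: [442.4, -235.3, 59.2]
ee_rot: [-180.0, 0.0, 21.8]
force: [0.4, -0.7, -2.2]
gripper_width: 68.0
```

Pins are entered with no side force. I'll continue down to the seat.

```bash
python3 -m inch '[{"x":0,"y":0,"z":0.4,"yaw":0,"gripper":-1},{"x":0,"y":0,"z":0.4,"yaw":0,"gripper":-1},{"x":0,"y":0,"z":0.4,"yaw":0,"gripper":-1},{"x":0,"y":0,"z":0.3,"yaw":0,"gripper":-1},{"x":0,"y":0,"z":0,"yaw":0,"gripper":-1}]'
python3 -m inch '[{"x":0,"y":0,"z":0.2,"yaw":0,"gripper":-1},{"x":0,"y":0,"z":0.1,"yaw":0,"gripper":-1},{"x":0,"y":0,"z":0,"yaw":0,"gripper":-1}]'
python3 -m inch '[{"x":0,"y":0,"z":0.1,"yaw":0,"gripper":-1},{"x":0,"y":0,"z":0,"yaw":0,"gripper":-1}]'
```

```text
time_s: 12.77
ee_pos: [442.1, -235.2, 43.7]
ee_rot: [-179.9, 0.1, 21.8]
force: [-0.2, 0.7, -1.5]
gripper_width: 68.1
time_s: 13.02
ee_pos: [442.6, -235.4, 41.4]
ee_rot: [-180.0, 0.0, 21.8]
force: [-0.7, 0.8, -2.4]
gripper_width: 67.7
time_s: 13.18
ee_pos: [442.9, -235.5, 40.6]
ee_rot: [180.0, -0.0, 21.8]
force: [0.6, -1.1, -1.4]
gripper_width: 67.7
```

```bash
python3 -m inch '[{"x":0,"y":0,"z":0.05,"yaw":0,"gripper":-1},{"x":0,"y":0,"z":0,"yaw":0,"gripper":-1}]'
python3 -m inch '[{"x":0,"y":0,"z":0.05,"yaw":0,"gripper":-1},{"x":0,"y":0,"z":0,"yaw":0,"gripper":-1}]'
python3 -m inch '[{"x":0,"y":0,"z":0.05,"yaw":0,"gripper":-1},{"x":0,"y":0,"z":0,"yaw":0,"gripper":-1}]'
```

```text
time_s: 13.35
ee_pos: [442.9, -235.5, 40.6]
ee_rot: [180.0, -0.0, 21.8]
force: [-0.9, 1.0, 3.8]
gripper_width: 67.5
time_s: 13.52
ee_pos: [442.9, -235.5, 40.5]
ee_rot: [180.0, -0.0, 21.8]
force: [-1.6, -0.1, 7.6]
gripper_width: 67.5
time_s: 13.68
ee_pos: [442.9, -235.6, 40.5]
ee_rot: [180.0, -0.0, 21.8]
force: [-2.6, 1.1, 10.9]
gripper_width: 67.8
```

Contact at z = 40.5, as predicted for a flush seat. I'll release, rise, move over the plunger and shut the fingers.

```bash
python3 -m inch '[{"x":0,"y":0,"z":-0.15,"yaw":0,"gripper":-1},{"x":0,"y":0,"z":0,"yaw":0,"gripper":1},{"x":0,"y":0,"z":0,"yaw":0,"gripper":1},{"x":0,"y":0,"z":0,"yaw":0,"gripper":1},{"x":0,"y":0,"z":0,"yaw":0,"gripper":1},{"x":0,"y":0,"z":0,"yaw":0,"gripper":1},{"x":0,"y":0,"z":-1,"yaw":0,"gripper":1},{"x":0,"y":0,"z":-3,"yaw":0,"gripper":1},{"x":0,"y":0,"z":-3,"yaw":0,"gripper":1},{"x":0,"y":0,"z":-3,"yaw":0,"gripper":1},{"x":0,"y":0,"z":-3,"yaw":0,"gripper":1},{"x":0,"y":0,"z":-3,"yaw":0,"gripper":1}]'
python3 -m inch '[{"x":0,"y":0,"z":0,"yaw":0,"gripper":1},{"x":0,"y":0,"z":0,"yaw":0,"gripper":1},{"x":0,"y":0,"z":0,"yaw":0,"gripper":1}]'
python3 - <<'E'
from h import *
f=cams.grab_frame("wrist"); np.savez("pics/w6.npz",**f)
cv2.imwrite("pics/w6.png",cv2.resize(f["pixels"],(800,600),interpolation=cv2.INTER_CUBIC)[:,:,::-1])
E
```

```text
time_s: 14.68
ee_pos: [442.4, -235.3, 202.9]
ee_rot: [180.0, -0.0, 21.8]
force: [0.6, 0.1, 0.5]
gripper_width: 91.2
time_s: 14.93
ee_pos: [442.2, -235.2, 200.5]
ee_rot: [-180.0, 0.0, 21.8]
force: [0.2, -0.2, -0.9]
gripper_width: 91.1
```

View pics/w6.png

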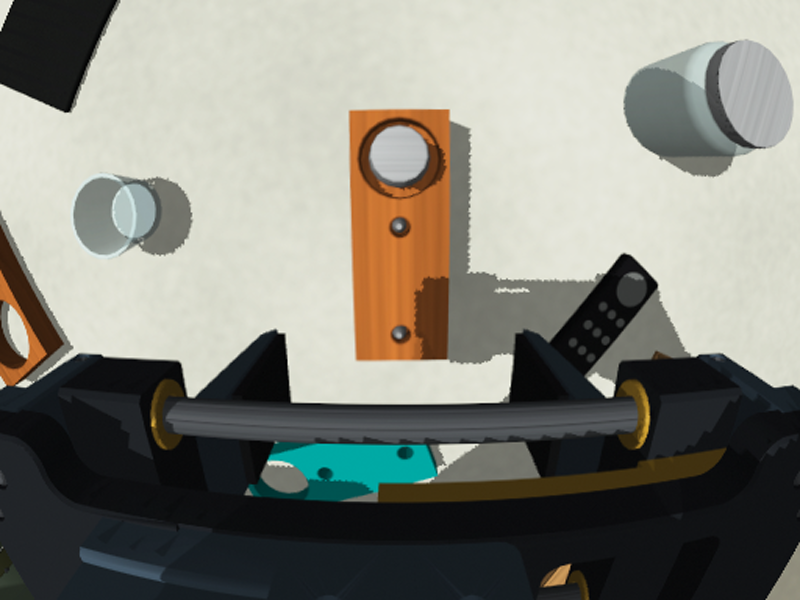

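The cover sits flush with both pins showing in their holes at (399,227) and (399,334), and the plunger centred in the opening at (399,155). Now the ring, with shut fingers.

```bash
python3 -m inch '[{"x":1.8,"y":0.05,"z":0,"yaw":0,"gripper":-1},{"x":2.5,"y":0,"z":0,"yaw":0,"gripper":-1},{"x":2.5,"y":0,"z":0,"yaw":0,"gripper":-1},{"x":2.0,"y":0,"z":0,"yaw":0,"gripper":-1},{"x":0,"y":0,"z":0,"yaw":0,"gripper":-1},{"x":0,"y":0,"z":0,"yaw":0,"gripper":-1},{"x":0,"y":0,"z":0,"yaw":0,"gripper":-1},{"x":0,"y":0,"z":0,"yaw":0,"gripper":-1},{"x":0,"y":0,"z":0,"yaw":0,"gripper":-1},{"x":0,"y":0,"z":0,"yaw":0,"gripper":-1},{"x":0,"y":0,"z":0,"yaw":0,"gripper":-1},{"x":0,"y":0,"z":0,"yaw":0,"gripper":-1}]'
python3 -m inch '[{"x":0,"y":0,"z":2.5,"yaw":0,"gripper":-1},{"x":0,"y":0,"z":2.5,"yaw":0,"gripper":-1},{"x":0,"y":0,"z":2,"yaw":0,"gripper":-1},{"x":0,"y":0,"z":1.2,"yaw":0,"gripper":-1},{"x":0,"y":0,"z":0.3,"yaw":0,"gripper":-1},{"x":0,"y":0,"z":0,"yaw":0,"gripper":-1},{"x":0,"y":0,"z":0,"yaw":0,"gripper":-1}]'
python3 -m inch '[{"x":0,"y":0,"z":0.3,"yaw":0,"gripper":-1},{"x":0,"y":0,"z":0.3,"yaw":0,"gripper":-1},{"x":0,"y":0,"z":0,"yaw":0,"gripper":-1}]'
python3 -m inch '[{"x":0,"y":0,"z":0.3,"yaw":0,"gripper":-1},{"x":0,"y":0,"z":0.2,"yaw":0,"gripper":-1},{"x":0,"y":0,"z":0,"yaw":0,"gripper":-1}]'
```

```text
time_s: 15.98
ee_pos: [524.3, -203.4, 200.8]
ee_rot: [180.0, -0.0, 21.8]
force: [-0.3, -0.0, -0.5]
gripper_width: 14.0
time_s: 16.57
ee_pos: [525.1, -203.5, 116.3]
ee_rot: [179.9, -0.1, 21.8]
force: [-0.1, 0.0, -0.2]
gripper_width: 0.5
time_s: 16.82
ee_pos: [524.6, -203.2, 109.6]
ee_rot: [180.0, -0.0, 21.8]
force: [0.1, -0.2, 0.7]
gripper_width: 0.5
time_s: 17.07
ee_pos: [524.3, -203.1, 104.1]
ee_rot: [-180.0, 0.0, 21.8]
force: [0.6, 0.5, -0.5]
gripper_width: 0.2
```

```bash
python3 -m inch '[{"x":0,"y":0,"z":0.3,"yaw":0,"gripper":-1},{"x":0,"y":0,"z":0.3,"yaw":0,"gripper":-1},{"x":0,"y":0,"z":0,"yaw":0,"gripper":-1}]'
python3 -m inch '[{"x":0,"y":0,"z":0.3,"yaw":0,"gripper":-1},{"x":0,"y":0,"z":0.2,"yaw":0,"gripper":-1},{"x":0,"y":0,"z":0,"yaw":0,"gripper":-1}]'
python3 -m inch '[{"x":0,"y":0,"z":0.3,"yaw":0,"gripper":-1},{"x":0,"y":0,"z":0,"yaw":0,"gripper":-1}]'
python3 -m inch '[{"x":0,"y":0,"z":0.3,"yaw":0,"gripper":-1},{"x":0,"y":0,"z":0,"yaw":0,"gripper":-1}]'
```

```text
time_s: 17.32
ee_pos: [524.1, -203.0, 97.8]
ee_rot: [-180.0, 0.1, 21.8]
force: [0.3, -0.1, 0.6]
gripper_width: 0.6
time_s: 17.57
ee_pos: [524.3, -203.1, 93.0]
ee_rot: [-180.0, 0.0, 21.8]
force: [0.1, -0.3, 0.0]
gripper_width: 0.8
time_s: 17.73
ee_pos: [524.3, -203.1, 90.1]
ee_rot: [-180.0, 0.0, 21.8]
force: [0.1, 0.4, -0.3]
gripper_width: 0.5
time_s: 17.9
ee_pos: [524.8, -203.3, 87.4]
ee_rot: [180.0, -0.0, 21.8]
force: [-0.0, 0.1, 1.6]
gripper_width: -0.1
```

Contact at about 88. The stop should come at about 73.

```bash
python3 -m inch '[{"x":0,"y":0,"z":0.3,"yaw":0,"gripper":-1},{"x":0,"y":0,"z":0.3,"yaw":0,"gripper":-1},{"x":0,"y":0,"z":0,"yaw":0,"gripper":-1}]'
python3 -m inch '[{"x":0,"y":0,"z":0.3,"yaw":0,"gripper":-1},{"x":0,"y":0,"z":0.3,"yaw":0,"gripper":-1},{"x":0,"y":0,"z":0,"yaw":0,"gripper":-1}]'
python3 -m inch '[{"x":0,"y":0,"z":0.1,"yaw":0,"gripper":-1},{"x":0,"y":0,"z":0.1,"yaw":0,"gripper":-1},{"x":0,"y":0,"z":0,"yaw":0,"gripper":-1}]'
python3 -m inch '[{"x":0,"y":0,"z":0.1,"yaw":0,"gripper":-1},{"x":0,"y":0,"z":0,"yaw":0,"gripper":-1}]'
```

```text
time_s: 18.15
ee_pos: [524.9, -203.3, 81.6]
ee_rot: [180.0, -0.0, 21.8]
force: [0.3, 0.4, 4.8]
gripper_width: 0.4
time_s: 18.4
ee_pos: [524.9, -203.3, 75.9]
ee_rot: [180.0, -0.0, 21.8]
force: [-1.2, 0.4, 6.8]
gripper_width: 0.3
time_s: 18.65
ee_pos: [524.9, -203.3, 74.3]
ee_rot: [180.0, -0.0, 21.8]
force: [-0.3, 1.2, 8.8]
gripper_width: 0.4
time_s: 18.82
ee_pos: [524.9, -203.3, 73.4]
ee_rot: [180.0, -0.0, 21.8]
force: [-0.7, 0.6, 8.4]
gripper_width: 0.6
```

```bash
python3 -m inch '[{"x":0,"y":0,"z":0.1,"yaw":0,"gripper":-1},{"x":0,"y":0,"z":0,"yaw":0,"gripper":-1}]'
python3 -m inch '[{"x":0,"y":0,"z":0.1,"yaw":0,"gripper":-1},{"x":0,"y":0,"z":0,"yaw":0,"gripper":-1}]'
python3 -m inch '[{"x":0,"y":0,"z":0.05,"yaw":0,"gripper":-1},{"x":0,"y":0,"z":0,"yaw":0,"gripper":-1}]'
```

```text
time_s: 18.98
ee_pos: [524.9, -203.3, 72.5]
ee_rot: [179.9, -0.0, 21.8]
force: [-1.4, 0.6, 8.1]
gripper_width: 0.2
time_s: 19.15
ee_pos: [524.9, -203.3, 72.3]
ee_rot: [179.9, -0.1, 21.8]
force: [-2.9, 0.5, 13.0]
gripper_width: 0.2
time_s: 19.32
ee_pos: [524.9, -203.3, 72.3]
ee_rot: [179.9, -0.1, 21.8]
force: [-3.7, 1.3, 15.7]
gripper_width: 0.3
```

At the stop: 15.7 N with no further travel. I'll hold for more than 1 s, then release.

```bash
python3 -m inch '[{"x":0,"y":0,"z":0,"yaw":0,"gripper":-1},{"x":0,"y":0,"z":0,"yaw":0,"gripper":-1},{"x":0,"y":0,"z":0,"yaw":0,"gripper":-1},{"x":0,"y":0,"z":0,"yaw":0,"gripper":-1},{"x":0,"y":0,"z":0,"yaw":0,"gripper":-1},{"x":0,"y":0,"z":0,"yaw":0,"gripper":-1},{"x":0,"y":0,"z":0,"yaw":0,"gripper":-1},{"x":0,"y":0,"z":0,"yaw":0,"gripper":-1},{"x":0,"y":0,"z":0,"yaw":0,"gripper":-1},{"x":0,"y":0,"z":0,"yaw":0,"gripper":-1},{"x":0,"y":0,"z":0,"yaw":0,"gripper":-1},{"x":0,"y":0,"z":0,"yaw":0,"gripper":-1}]'
python3 -m inch '[{"x":0,"y":0,"z":0,"yaw":0,"gripper":-1},{"x":0,"y":0,"z":0,"yaw":0,"gripper":-1},{"x":0,"y":0,"z":0,"yaw":0,"gripper":-1},{"x":0,"y":0,"z":-0.6,"yaw":0,"gripper":-1},{"x":0,"y":0,"z":-0.6,"yaw":0,"gripper":-1},{"x":0,"y":0,"z":-0.8,"yaw":0,"gripper":-1},{"x":0,"y":0,"z":-2.5,"yaw":0,"gripper":-1},{"x":0,"y":0,"z":-3,"yaw":0,"gripper":-1},{"x":0,"y":0,"z":-3,"yaw":0,"gripper":-1},{"x":0,"y":0,"z":-2,"yaw":0,"gripper":-1},{"x":0,"y":0,"z":0,"yaw":0,"gripper":-1},{"x":0,"y":0,"z":0,"yaw":0,"gripper":-1}]'
python3 -m inch '[{"x":-2.5,"y":0,"z":0,"yaw":0,"gripper":-1},{"x":-2.5,"y":0,"z":0,"yaw":0,"gripper":-1},{"x":-2.5,"y":0,"z":0,"yaw":0,"gripper":-1},{"x":-1.3,"y":0,"z":0,"yaw":0,"gripper":-1},{"x":0,"y":0,"z":0,"yaw":0,"gripper":-1},{"x":0,"y":0,"z":0,"yaw":0,"gripper":-1},{"x":0,"y":0,"z":0,"yaw":0,"gripper":-1}]'
python3 - <<'E'
from h import *
f=cams.grab_frame("wrist"); s=cams.grab_frame("scene")["pixels"][150:230,140:250]
cv2.imwrite("pics/w7.png",np.hstack([cv2.resize(f["pixels"],(400,300)),cv2.resize(s,(400,300),interpolation=cv2.INTER_CUBIC)])[:,:,::-1])
E
```

```text
time_s: 20.32
ee_pos: [524.9, -203.3, 72.3]
ee_rot: [179.9, -0.1, 21.8]
force: [-4.0, 2.2, 15.0]
gripper_width: 0.3
time_s: 21.32
ee_pos: [524.8, -203.3, 195.7]
ee_rot: [179.9, -0.1, 21.8]
force: [-1.4, -0.9, -0.2]
gripper_width: 0.4
time_s: 21.9
ee_pos: [443.7, -235.7, 194.6]
ee_rot: [-180.0, -0.0, 21.8]
force: [-0.3, -0.4, 0.3]
gripper_width: 0.2
```

View pics/w7.png

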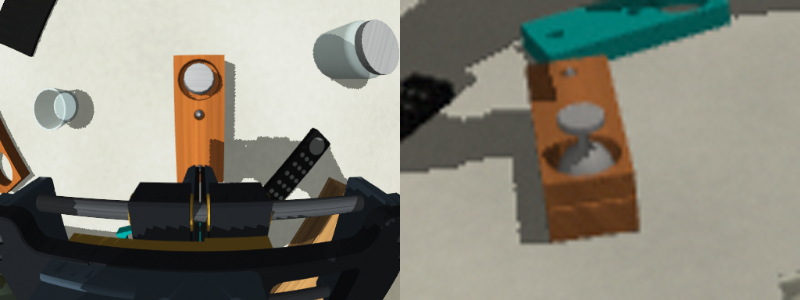

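The cover is flush on the base with the plunger up in its opening, and the arm is clear.

```bash
python3 -c "
from workcell import env; print(env.job_done())"
```

```text
the job is handed in; nothing more can be done
None
```

The cover is on the bell's base over both pins and let go, the bell has been rung, and the job is handed in at about 22 s of the 54 s allowed. No verdict was reported.

- **Seating:** the cover went down without side force and met the base at tool height 40.5 mm, against 40.4 mm predicted. Later pictures show it flush, with a pin in each hole and the plunger centred in the opening.
- **Ringing:** the plunger stopped at tool height 72.3 mm, about 15 mm below first contact. I held it there at about 15 N for about 1.3 s. The last picture shows it back up, and the arm is clear with close to zero force.
- **Other things:** the jar, candle and remote stand undisturbed in the last picture. I did not re-measure the loose objects, but the arm met no unexpected force on the way.

**What disagreed:**
- The fingertips turned out to be level with the reported tool point, not 22 mm ahead of it. My first grasp therefore closed on nothing, just above the cover, and I found the right depth by stepping down while watching the force.
- My first move commands were refused because every row needs all five fields; this cost nothing.

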